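# Sniff the gas box's lid seam with the docked leak probe

## Robot

A 6-joint arm with a two-finger parallel gripper is mounted at the origin on the work surface. World frame = base frame: x ahead of the robot, y to its left, z up, the work surface at z = 0. Lengths are in m, angles in rad, forces in N, time in s.
With the tool pointing down it reaches from about 0.35 to 0.925 m from the base axis. Payload 6.4 kg.
Tool frame: the origin (TCP) lies at the very end of the fingers, on their centre line; the grasp point (between the pads) lies 19 mm behind it; z points along the fingers, y is the direction in which the jaws open and shut (so a half turn about z gives the same grasp; the last joint's range is limited). The gripper opens to 94 mm and grips with 3 to 60 N. Pads are 16 mm wide; open, the fingers measure 119 mm over their backs; the gripper's body (75 mm by 177 mm) begins 78 mm behind the grasp point.
Start: joints at [1.023, 0.245, 1.558, -0, 1.339, -0.174], TCP at [0.237, 0.605, 0.205] pointing down, gripper open.
Joint ranges: [-3.13, 3.13], [-1.02, 2.26], [0.13, 2.54], [-0.95, 4.09], [0.21, 2.88], [-2.74, 2.74]. Speed limits (rad/s): [2.57, 2.57, 3.14, 3.14, 3.14, 3.14].

## Interface

Orientations are given as a rotation vector (axis times angle).
In Python, from plant import robot gives the robot as it stands.
- The arm moves only by the tool arm_command, never from a script. Its argument "motion" is a list that holds one entry, the list of rows, each a list of 4 numbers: the shift along the tool's x, y, z in m, then the turn about the tool's z in rad. In form: [[[x, y, z, spin], ...]]. A call has 1 to 8 rows; each row is the pose to reach, as a shift and turn from the pose commanded when the call began, along the tool's axes at that moment; what a row does not reach only later rows make up. A row lasts 1/8 s, in which the tool goes at most 62.5 mm and 10.7 degrees, less where a joint would pass 70% of its speed; a pose out of reach is approached as far as the arm can. A call with a gripper value outside its range is refused whole. "hand" is the gripper command: -1 is shut, 1 is fully open, values between are in proportion, set as the call begins (left out, the last holds). The fingers move at their own pace and stop on an object; "squeeze" is the grip in N (left out, the last holds). Time passes only in rows, so rows that repeat a pose let the fingers close. It gives the time, the measured TCP pose, the force and the opening at its end, in the units of the state.
- robot.observe(): the state, without advancing time (a new reading comes with each control period).
- robot.grab_frame(name): name is "scene" or "side" or "wrist"; returns a dict with "frame" (480x640x3 uint8, red, green, blue), "intrinsics" (3x3 intrinsics, pixels), "R" (3x3) and "t" (3): a world point X has camera coordinates R X + t; the wrist camera has in their place "tool_from_camera" (4x4, takes a point from camera to tool coordinates, whose origin is the TCP and whose axes are the flange's). Camera axes: x right, y down, z forward; pixel columns grow to the right and rows downward; lengths in m; the calibration is good to about 2 mm. The wrist camera is an equidistant fisheye: a pixel r from the principal point sees the ray r / f radians off the axis. A picture is of the moment at which its call begins: read the wrist's pose just before it. There is no depth.
- robot.sign_off(): hands the job in, once; it reports no verdict.
The state is a dict: "time_s": time; "q": joint angles; "qvel": joint speeds; "joint_torque": joint torques, N m; "tcp_pos": TCP position; "eef_rot": TCP orientation; "ft_force": force on the tool from outside, world axes, zero at the start; "torque": the same for the moment, N m; "gripper_width": opening from 0.0 (shut) to 1.0 (fully open).
Only numpy, scipy, OpenCV 4.12 (cv2) and the standard library are available. Lean on these libraries where they do the work, as an engineer would, in place of code of your own. Each camera call takes 0.05 s, during which the arm holds its last target. There are 200 camera calls.

## Task

Draw the leak-probe wand straight out of its charging dock by its steel nose, lay it on the open two-saddle rest, let go, and take it again by its black handle. Then run its sprung tip slowly (about 2 to 3 cm/s) and without lifting along the floor of the L-shaped groove on top of the steel gas box, from the clamp-bar end round the corner to the hinge end, pressing only lightly. Finally lay the wand level back on the open rest and let go, leaving the other things on the bench where they are.

Things in the scene. Friction and masses are not known exactly. Their poses are not given: they have to be found in the camera images.
- wand: Leak-probe wand, 192 mm long, 120 g. Origin on the bar's flat underside; +x to the nose, +z up. Black handle x -100 to -12 mm, 26 mm wide and high. Steel nose x -12 to +92 mm, 20 mm wide, 22 mm high. At x = +85 mm a 12 mm tube points down to z = -26 mm, the thin sprung nib below it to z = -46 mm. Starts in the dock, handle in the sleeve, nose out
- handle (a point): grip point in the middle of the black handle, at wand x = -45 mm, z = +13 mm; axes as the wand's
- nose (a point): grip point on the steel nose, at wand x = +38 mm, z = +11 mm; axes as the wand's
- tip (a point): round lower end of the nib (6 mm across), 46 mm below the wand's underside at wand x = +85 mm when not pressed; it slides up with the nib
- nib (a joint): how far the sprung nib is pushed up into its tube: 0 free, 0.010 m the hard stop; spring 0.3 N to 1.3 N
- dock: White dock, fixed, origin on the bench. Block 75 mm high, 90 wide, x -5 to 118 mm; on it a grey roofed sleeve, x = 20 (open mouth, facing -x) to 118 mm (closed), inside 34 wide and 31 high, roof top z = 113 mm. The wand lies in it on z = 75 mm, its origin at dock x = 0, nose to dock -x; draw it out along dock -x by 85 mm or more before lifting or turning
- rest: Open metal rest, fixed, origin on the bench under its middle. Two saddles at x = +38 and -38 mm, 14 mm thick, 60 mm wide, tops at z = 75 mm with 9 mm high cheeks 48 mm apart. The wand lies along the rest's x, nose either way, the middle of its handle (point handle) over the rest's middle, underside at z = 75 mm
- gasbox: Steel box, fixed, origin on the bench under its middle; 130 (x) by 170 mm (y), flat top z = 60 mm. L-shaped groove in it, 12 wide, 6 deep, black floor at z = 54 mm: long leg at x = -40 from y = +50 to -50 mm, short leg at y = -50 from x = -40 to +20 mm (7 mm spare past each end). Clamp bar with two screws at y 64 to 78 mm, top z = 80; hinge barrel at x 34 to 46 mm, top z = 70
- seam_start (a point): start of the seam on the groove floor, the end by the clamp bar; axes as the gas box's
- seam_corner (a point): corner of the seam on the groove floor
- seam_end (a point): end of the seam on the groove floor, the end by the hinge
- clamp1: bystander: yellow tube clamp like scissors, 150 mm long, 11 mm high, lying flat; origin at its pivot
- clamp2: bystander: second yellow tube clamp, the same
- dish: bystander: clear culture dish, 94 mm across, 30 mm high; origin under its middle
- bottle: bystander: glass bottle, 70 mm across, 140 mm high; origin under its middle
- flask: bystander: conical glass flask, 100 mm across, 145 mm high; origin under its middle
- beaker: bystander: glass beaker, 76 mm across, 95 mm high; origin under its middle
- jar: bystander: white jar with red cap, 60 mm across, 80 mm high; origin under its middle
Mind the look-alikes: they are no part of the job. What is shaped like the wand but orange or turquoise is not meant.

How it is judged:
By the outcome, as a careful person would: the job done as asked, in the order asked, and still so for the second after the job is handed in, with the robot touching nothing.
It also fails if it takes over 72 s, if anything falls off the work surface, if the arm or the gripper's body presses on something with over 40 N, if the wrist force passes 120 N, or if a joint passes its speed limit or range.

## Working session

There is one attempt and no reset: what is moved stays moved. The work goes in short steps, Python scripts to look and compute and a tool call to move; the robot and the scene stay as the last step left them, time stands still between calls to the robot, and variables do not carry over. Pictures are saved under pics/ and viewed, about 8 in all and at most 12, crops included, and the job is handed in when it is done.

Besides the shell and the picture viewer there is one more tool, called after "Request:" in YAML: its name, and indented under it one key for each argument. arm_command: Moves the arm, as the interface text tells. Its arguments: {"type":"object","properties":{"motion":{"type":"array","items":{"type":"array","items":{"type":"array","items":{"type":"number"}}}},"hand":{"type":"number"},"squeeze":{"type":"number"}},"required":["motion"]}

```bash
ls; mkdir -p pics; cat > h.py <<'E'
import numpy as np, cv2
from scipy.spatial.transform import Rotation as Ro
from plant import robot
def grab(n,save=None):
    s=robot.observe(); f=robot.grab_frame(n)
    if n=="wrist":
        T=np.eye(4);T[:3,:3]=Ro.from_rotvec(s['eef_rot']).as_matrix();T[:3,3]=s['tcp_pos']
        f['W']=T@f['tool_from_camera']
    else:
        T=np.eye(4);T[:3,:3]=f['R'].T;T[:3,3]=-f['R'].T@f['t'];f['W']=T
    f['n']=n
    if save: cv2.imwrite('pics/'+save,f['frame'][:,:,::-1])
    return f
def ray(f,u,v):
    K=f['intrinsics'];x=(u-K[0,2])/K[0,0];y=(v-K[1,2])/K[1,1]
    if f['n']=="wrist":
        r=np.hypot(x,y);d=np.array([x/r*np.sin(r),y/r*np.sin(r),np.cos(r)]) if r>1e-9 else np.array([0,0,1.])
    else: d=np.array([x,y,1.])
    return f['W'][:3,3],f['W'][:3,:3]@d
def onz(f,u,v,z):
    o,d=ray(f,u,v); return o+d*(z-o[2])/d[2]
def proj(f,P):
    W=f['W'];p=W[:3,:3].T@(np.array(P)-W[:3,3]);K=f['intrinsics']
    if f['n']=="wrist":
        th=np.arctan2(np.hypot(p[0],p[1]),p[2]);k=th/np.hypot(p[0],p[1]);x,y=p[0]*k,p[1]*k
    else:x,y=p[0]/p[2],p[1]/p[2]
    return K[0,0]*x+K[0,2],K[1,1]*y+K[1,2]
E
python3 - <<'E'
from h import *
s=robot.observe();print(s)
for n in ["scene","side","wrist"]:
    f=grab(n,n+"0.png");print(n,f['intrinsics'].tolist(),np.round(f['W'],3).tolist())
E
```

```text
pics
{'time_s': 0.0, 'q': array([ 1.02289338e+00,  2.45788007e-01,  1.55900709e+00,  5.64008006e-08,
        1.33871931e+00, -1.74094476e-01]), 'qvel': array([-5.86288283e-04, -8.67159616e-04, -8.39363607e-05,  4.05168881e-04,
       -1.25251286e-04, -1.31094121e-03]), 'joint_torque': array([-9.68551503e-04, -4.15826869e+01, -3.14598691e+01,  6.84297318e-02,
        3.32016021e-02, -1.29428508e-04]), 'tcp_pos': array([0.23702647, 0.60459068, 0.20436577]), 'eef_rot': array([-5.83637921e-01, -3.08621102e+00,  2.82347066e-03]), 'ft_force': array([-0.2283869 , -0.33446022, -0.2805025 ]), 'torque': array([0.03985279, 0.01891925, 0.00623543]), 'gripper_width': 1.000981841097638}
scene [[503.38197913447203, 0.0, 319.1281152117946], [0.0, 503.38197913447203, 238.5223879285846], [0.0, 0.0, 1.0]] [[-0.583, 0.655, -0.481, 1.132], [0.812, 0.478, -0.334, 0.497], [0.011, -0.586, -0.811, 1.095], [0.0, 0.0, 0.0, 1.0]]
side [[621.7344233234967, 0.0, 323.4045027832341], [0.0, 621.7344233234967, 238.49144126017586], [0.0, 0.0, 1.0]] [[0.975, -0.158, 0.153, 0.275], [-0.22, -0.718, 0.66, -0.948], [0.005, -0.677, -0.736, 1.233], [0.0, 0.0, 0.0, 1.0]]
wrist [[371.64829954431775, 0.0, 324.0663370783185], [0.0, 371.64829954431775, 239.7694130134403], [0.0, 0.0, 1.0]] [[0.365, 0.903, 0.227, 0.172], [0.931, -0.354, -0.091, 0.63], [-0.002, 0.244, -0.97, 0.384], [0.0, 0.0, 0.0, 1.0]]
```

View pics/scene0.png

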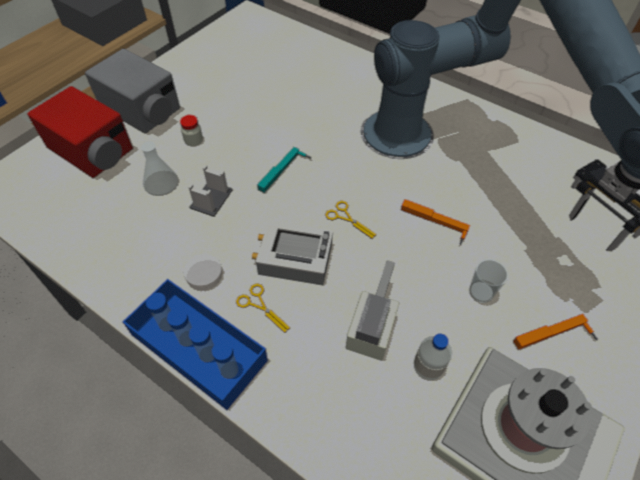

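View pics/side0.png

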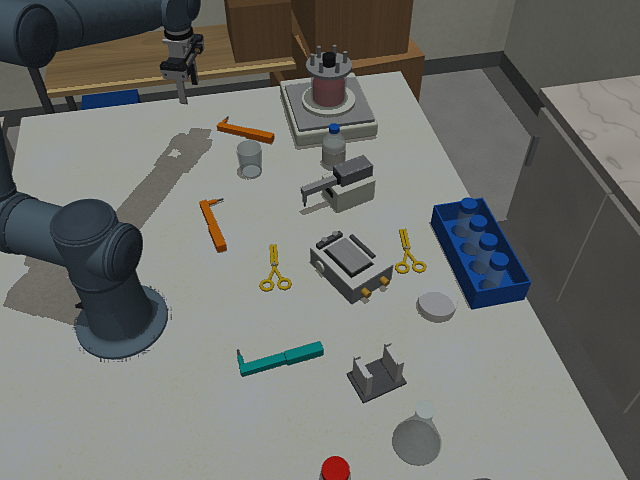

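The scene view shows the docked grey wand with its dock at (375,310) and the nose at (388,275). The gas box is at (293,255) and the open rest at (211,190). The orange wands at (435,217) and (555,330) and the turquoise one at (280,170) are look-alikes. The grey and black one in the dock sleeve is the wand meant, and I'll confirm that in an enlarged composite.

```bash
python3 - <<'E'
import cv2,numpy as np
a=cv2.imread('pics/scene0.png');b=cv2.imread('pics/side0.png')
c=lambda i,x,y,w=100,h=75,k=4:cv2.resize(i[y:y+h,x:x+w],None,fx=k,fy=k,interpolation=cv2.INTER_CUBIC)
o=np.vstack([np.hstack([c(a,243,218),c(a,330,255,133,100,3)[:300,:400] if 0 else cv2.resize(a[258:358,325:458],(400,300),interpolation=cv2.INTER_CUBIC)]),np.hstack([c(b,300,225),c(b,295,148)])])
cv2.imwrite('pics/c1.png',o)
E
```

```text
(no output)
```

View pics/c1.png

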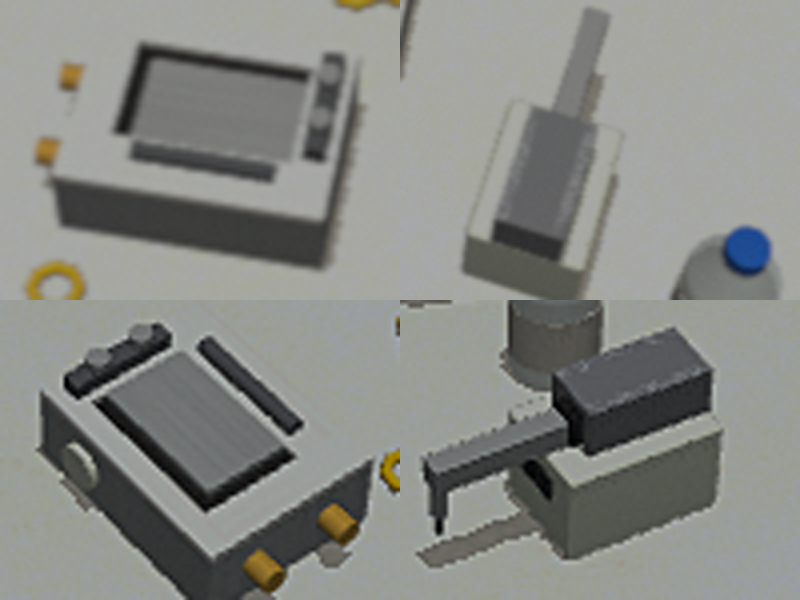

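The crop confirms it: a grey steel nose with a down-pointing nib, lying in the grey dock sleeve. The gas box's long groove leg is on the robot side, and the clamp bar is at the +y end.

```bash
python3 - <<'E'
from h import *
a=grab("scene");b=grab("side")
r=lambda f,u,v,z:np.round(onz(f,u,v,z),4)[:2].tolist()
print("gasbox scene",[r(a,*p,.06) for p in [(256.7,263),(324,272.5),(333,232)]])
print("gasbox side",[r(b,*p,.06) for p in [(310,248),(352.5,289.5),(393.7,265)]])
k=lambda x,y:(325+x/3,258+y/3)   # sleeve roof z .113
print("dock roof scene",[r(a,*k(x-400,y),.113) for x,y in [(524,110),(597,125),(495,232),(564,248)]])
print("wand nose top scene z.097",[r(a,*k(x-400,y),.097) for x,y in [(584,8),(609,14)]])
s=lambda x,y:(295+(x-400)/4,148+(y-300)/4)
print("dock roof side",[r(b,*s(x,y),.113) for x,y in [(553,374),(590,410),(712,372),(675,330)]])
print("nose side",[r(b,*s(x,y),.097) for x,y in [(424,462),(436,472)]])
print("rest scene",[r(a,*p,.084) for p in [(205,170),(225,171),(191,185),(212,189)]])
print("rest base scene",[r(a,*p,.0) for p in [(190,207),(211,214),(232,189)]])
print("rest base side",[r(b,*p,.0) for p in [(349,377),(361,398),(405,381)]])
E
```

```text
gasbox scene [[0.6686, -0.0106], [0.5939, 0.1383], [0.4809, 0.0863]]
gasbox side [[0.4779, 0.0792], [0.5496, -0.0725], [0.6681, -0.0204]]
dock roof scene [[0.6133, 0.2666], [0.5922, 0.3171], [0.7082, 0.303], [0.69, 0.3488]]
wand nose top scene z.097 [[0.499, 0.2516], [0.4922, 0.2706]]
dock roof side [[0.5925, 0.312], [0.6084, 0.2707], [0.6996, 0.2907], [0.6865, 0.3393]]
nose side [[0.4919, 0.2612], [0.4978, 0.2499]]
rest scene [[0.5291, -0.3079], [0.4996, -0.2613], [0.5915, -0.3001], [0.5689, -0.2452]]
rest base scene [[0.6078, -0.3107], [0.5917, -0.2462], [0.4881, -0.2605]]
rest base side [[0.4939, -0.2656], [0.5067, -0.3214], [0.6132, -0.3024]]
```

Request:
arm_command:
  motion:
    - [[-0.05,-0.024,0,-0.09],[-0.1,-0.048,0,-0.18],[-0.15,-0.071,0,-0.27],[-0.2,-0.095,0,-0.36],[-0.25,-0.119,0,-0.45],[-0.3,-0.143,0,-0.54],[-0.355,-0.167,0,-0.63],[-0.407,-0.19,0,-0.72]]
  hand: 1

```text
time_s: 1.25
tcp_pos: [0.548, 0.278, 0.2055]
eef_rot: [-0.545, 3.094, 0.0]
ft_force: [0.7, 0.1, 0.1]
gripper_width: 0.998
```

Request:
arm_command:
  motion:
    - [[0,0,0,0],[0,0,0,0]]

```text
time_s: 1.5
tcp_pos: [0.5464, 0.2799, 0.2052]
eef_rot: [0.54, -3.094, -0.001]
ft_force: [0.6, 0.3, -0.0]
gripper_width: 1.003
```

```bash
cat >> h.py <<'E'
def go(x,y,z,ang):
    "shift/spin in tool axes to bring TCP to x,y,z with tool x at heading ang (deg)"
    s=robot.observe();R=Ro.from_rotvec(s['eef_rot']).as_matrix()
    a=np.degrees(np.arctan2(R[1,0],R[0,0]));d=R.T@(np.array([x,y,z])-s['tcp_pos'])
    print('t',round(s['time_s'],2),'tcp',np.round(s['tcp_pos'],4),'head',round(a,2),'tilt',np.round(R[:,2],4),'F',np.round(s['ft_force'],2),'w',round(s['gripper_width'],3),'q6',round(s['q'][5],2))
    print('shift',np.round(d,4),'spin',round(np.radians(-((ang-a+180)%360-180)),4))
E
python3 - <<'E'
from h import *
go(.546,.279,.2,200)
f=grab("wrist","w1.png")
E
```

```text
t 1.5 tcp [0.5464 0.2799 0.2052] head -160.2 tilt [-8.e-04  2.e-04 -1.e+00] F [ 0.55  0.29 -0.02] w 1.003 q6 -1.63
shift [ 0.0007 -0.0007  0.0052] spin -0.0036
```

View pics/w1.png

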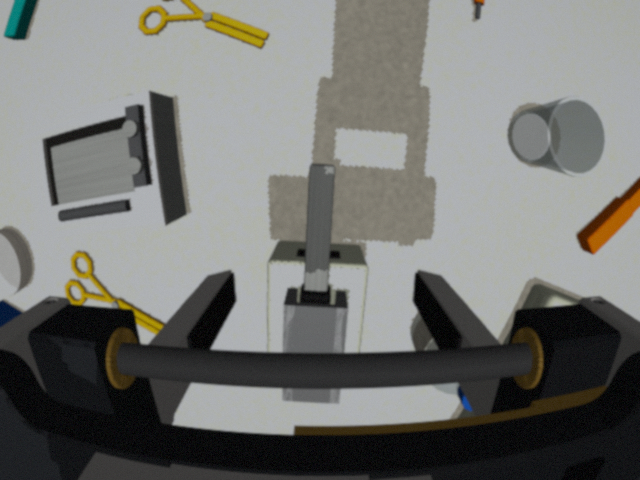

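The wrist view shows the nose running from (322,165) down to the sleeve mouth at (316,290), almost in line with the tool. The gas box is at (100,160).

```bash
python3 - <<'E'
from h import *
f=grab("wrist")
hsv=cv2.cvtColor(f['frame'],cv2.COLOR_RGB2HSV);g=f['frame'].mean(2)
for v in (172,180,190,200,210,220,265,275,282):
    r=g[v,295:350];d=np.diff(r);print(v,295+np.argmin(d)+.5,295+np.argmax(d)+.5, r[::4].astype(int).tolist())
for p in [(310,165),(334,165),(304,288),(329,288)]: print('nose',np.round(onz(f,*p,.097),4))
for p in [(286,292),(347,292)]: print('roof',np.round(onz(f,*p,.113),4))
E
```

```text
172 307.5 325.5 [176, 174, 176, 162, 86, 88, 88, 89, 119, 130, 115, 119, 123, 124]
180 307.5 333.5 [122, 124, 120, 110, 89, 86, 87, 90, 90, 87, 121, 121, 123, 121]
190 306.5 332.5 [119, 120, 120, 94, 87, 87, 87, 87, 90, 85, 118, 122, 123, 123]
200 306.5 332.5 [119, 120, 121, 89, 89, 87, 88, 88, 87, 82, 117, 121, 121, 124]
210 305.5 331.5 [121, 124, 126, 84, 88, 90, 87, 90, 87, 87, 117, 117, 120, 121]
220 305.5 330.5 [119, 122, 123, 79, 83, 88, 88, 86, 88, 103, 121, 124, 121, 120]
265 303.5 328.5 [172, 171, 139, 86, 86, 85, 86, 85, 88, 159, 160, 158, 154, 147]
275 303.5 327.5 [177, 177, 146, 132, 137, 134, 136, 134, 115, 176, 177, 176, 177, 176]
282 301.5 327.5 [179, 176, 128, 132, 137, 132, 135, 131, 135, 175, 176, 174, 177, 178]
nose [0.4959 0.2499 0.097 ]
nose [0.4897 0.2673 0.097 ]
nose [0.5927 0.2787 0.097 ]
nose [0.5856 0.2982 0.097 ]
roof [0.5947 0.2651 0.113 ]
roof [0.5782 0.3104 0.113 ]
```

```bash
python3 - <<'E'
from h import *
f=grab("wrist")
A=lambda p,q,z:np.degrees(np.arctan2(*(onz(f,*q,z)-onz(f,*p,z))[[1,0]]))
print(A((286,292),(283,402),.113),A((347,292),(339,402),.113),A((269,262),(268,348),.075),A((367,262),(365,348),.075))
for z,rows in((.097,(180,190,200,210,220,265)),):
    L=[];
    g=f['frame'].mean(2)
    for v in rows:
        d=np.diff(g[v,295:350]);L.append((onz(f,295+np.argmin(d)+.5,v,z)+onz(f,295+np.argmax(d)+.5,v,z))[:2]/2)
    L=np.array(L);p=np.polyfit(L[:,0],L[:,1],1);print(np.round(L,4).tolist(),np.degrees(np.arctan(p[0])),np.polyval(p,[.4928,.546]))
E
```

```text
15.981522048675389 17.608273721058502 16.224309358715924 20.99903589687248
[[0.5044, 0.261], [0.5117, 0.2637], [0.5191, 0.2663], [0.527, 0.2679], [0.5346, 0.2706], [0.5704, 0.2813]] 16.83980443955237 [0.25784425 0.27394662]
```

Request:
arm_command:
  motion:
    - [[0.004,-0.005,0.03,0.044],[0.004,-0.005,0.07,0.044],[0.004,-0.005,0.11,0.044],[0.004,-0.005,0.138,0.044],[0.004,-0.005,0.138,0.044]]

```text
time_s: 2.28
tcp_pos: [0.5421, 0.2739, 0.065]
eef_rot: [0.474, -3.1, 0.001]
ft_force: [-0.3, 0.0, 0.4]
gripper_width: 0.996
```

Request:
arm_command:
  motion:
    - [[0,0,0,0],[0,0,0,0],[0,0,0,0],[0,0,0,0],[0,0,0,0],[0,0,0,0]]
  hand: -1
  squeeze: 20

```text
time_s: 3.02
tcp_pos: [0.5448, 0.2735, 0.0675]
eef_rot: [0.473, -3.106, 0.0]
ft_force: [1.0, 0.3, -0.9]
gripper_width: 0.398
```

```bash
python3 - <<'E'
from h import *
go(.5444,.274,.067,197.3)
grab("wrist","w2.png")
E
```

```text
t 3.02 tcp [0.5448 0.2735 0.0675] head -162.69 tilt [-1.e-04 -0.e+00 -1.e+00] F [ 1.04  0.29 -0.91] w 0.398 q6 -1.59
shift [0.0002 0.0006 0.0005] spin 0.0002
```

Request:
arm_command:
  motion:
    - [[0,0,0,0],[0,0,0,0],[0,0,0,0],[0,0,0,0]]

```text
time_s: 3.58
tcp_pos: [0.5448, 0.2736, 0.0674]
eef_rot: [0.473, -3.106, 0.0]
ft_force: [-0.6, -0.0, 0.2]
gripper_width: 0.217
```

Request:
arm_command:
  motion:
    - [[0.01,0,0,0],[0.025,0,0,0],[0.04,0,0,0],[0.055,0,0,0],[0.07,0,0,0],[0.085,0,0,0],[0.1,0,0,0],[0.1,0,0,0]]

```text
time_s: 4.58
tcp_pos: [0.4482, 0.2436, 0.0674]
eef_rot: [0.473, -3.105, 0.0]
ft_force: [-0.6, 0.3, -1.1]
gripper_width: 0.208
```

```bash
python3 - <<'E'
from h import *
go(.5444,.274,.067,197.3)
f=grab("wrist");s=grab("side")
s0=cv2.resize(s['frame'][100:300,200:400],(400,400))
cv2.imwrite('pics/c2.png',np.hstack([cv2.resize(f['frame'],(400,300))[:,:,::-1],s0[:300,:,::-1]]))
E
```

```text
t 4.58 tcp [0.4482 0.2436 0.0674] head -162.68 tilt [-5.e-04 -1.e-04 -1.e+00] F [-0.6   0.25 -1.07] w 0.208 q6 -1.6
shift [-0.1009  0.0004  0.0003] spin 0.0004
```

View pics/c2.png

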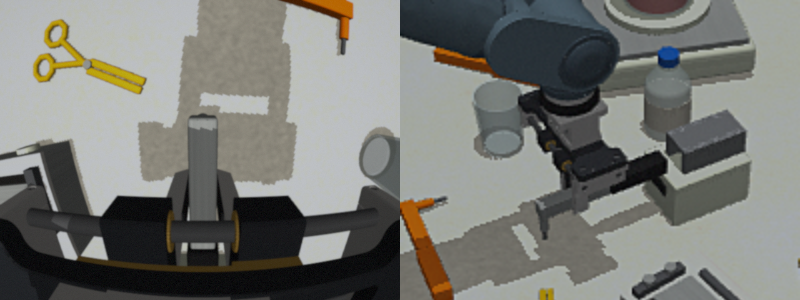

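The wand is out of the dock by 100 mm and held level. Next I lift and turn.

Request:
arm_command:
  motion:
    - [[0,0,-0.05,0],[0,0,-0.11,0],[0,0,-0.165,0],[0.01,-0.04,-0.183,0.15],[0.02,-0.09,-0.183,0.33],[0.03,-0.14,-0.183,0.51],[0.04,-0.19,-0.183,0.69],[0.05,-0.24,-0.183,0.87]]

```text
time_s: 5.68
tcp_pos: [0.4733, -0.0019, 0.2506]
eef_rot: [0.889, 3.013, 0.0]
ft_force: [0.7, 0.8, -1.0]
gripper_width: 0.212
```

```bash
python3 - <<'E'
from h import *
go(.5,-.15,.25,8)
E
```

```text
t 5.67 tcp [ 0.4733 -0.0019  0.2506] head 147.13 tilt [ 5.e-04 -0.e+00 -1.e+00] F [ 0.72  0.8  -0.98] w 0.212 q6 -1.24
shift [-0.1028 -0.1099  0.0007] spin 2.4282
```

Request:
arm_command:
  motion:
    - [[-0.013,-0.014,0,0.18],[-0.026,-0.028,0,0.36],[-0.039,-0.042,0,0.54],[-0.052,-0.056,0,0.72],[-0.065,-0.07,0,0.9],[-0.08,-0.085,0,1.08],[-0.095,-0.1,0,1.26],[-0.103,-0.11,0,1.44]]

```text
time_s: 6.68
tcp_pos: [0.5011, -0.1494, 0.2503]
eef_rot: [-2.656, -1.678, 0.0]
ft_force: [0.3, -0.1, -1.8]
gripper_width: 0.212
```

Request:
arm_command:
  motion:
    - [[0,0,0,0.18],[0,0,0,0.36],[0,0,0,0.54],[0,0,0,0.72],[0,0,0,0.9],[0,0,0,0.988],[0,0,0,0.988]]

```text
time_s: 7.55
tcp_pos: [0.501, -0.1485, 0.2503]
eef_rot: [-3.133, -0.23, 0.0]
ft_force: [0.3, 0.7, -1.0]
gripper_width: 0.208
```

```bash
python3 - <<'E'
from h import *
go(.5,-.15,.25,8)
f=grab("wrist","w3.png")
E
```

```text
t 7.55 tcp [ 0.501  -0.1485  0.2503] head 8.41 tilt [-0.e+00  1.e-04 -1.e+00] F [ 0.35  0.73 -1.01] w 0.208 q6 0.92
shift [-0.0012  0.0013  0.0003] spin 0.0071
```

View pics/w3.png

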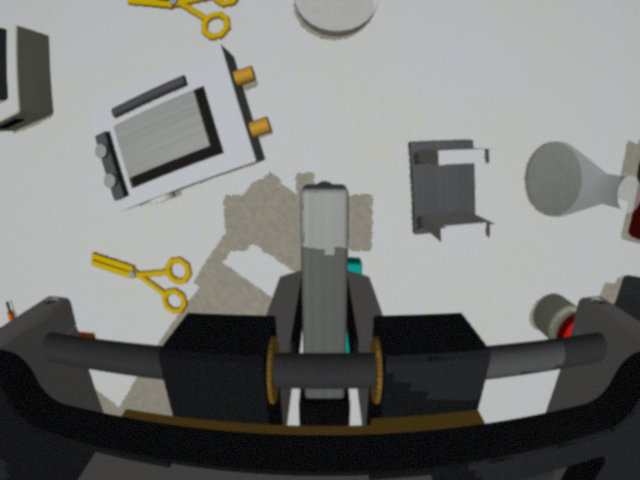

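The rest is at (450,188) and the gas box at (165,130), with the groove's long leg on the near side. I'll enlarge both from this frame.

```bash
python3 - <<'E'
import cv2,numpy as np
a=cv2.imread('pics/w3.png')
o=np.hstack([cv2.resize(a[125:245,400:500],None,fx=4,fy=4,interpolation=cv2.INTER_CUBIC),cv2.resize(a[75:195,95:195],None,fx=4,fy=4,interpolation=cv2.INTER_CUBIC)])
cv2.imwrite('pics/c3.png',o)
E
```

```text
(no output)
```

View pics/c3.png

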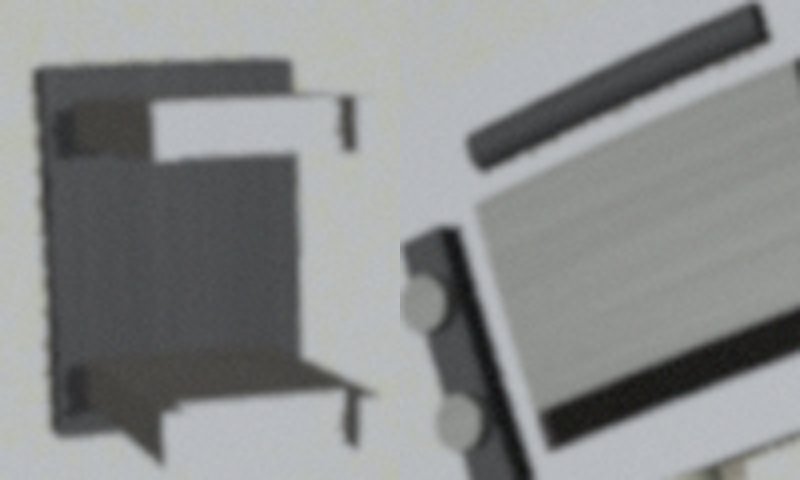

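```bash
python3 - <<'E'
from h import *
f=grab("wrist")
P=np.array([onz(f,*p,.084)[:2] for p in [(438.5,150),(439,165),(440,226.2),(440.5,241.2)]]);print(np.round(P,4).tolist())
d=P[1]+P[0]-P[2]-P[3];d/=np.linalg.norm(d);n=np.array([d[1],-d[0]])
print('saddle ang',np.degrees(np.arctan2(d[1],d[0])),'centre',P.mean(0)+.03*n, 'extent',(P-P.mean(0))@d)
Rr=np.array([onz(f,*p,.084)[:2] for p in [(489,149),(489,162.5),(489,223),(489,237)]]);print('right inner top width',np.round((Rr-P.mean(0))@n,4))
B=np.array([onz(f,*p,.005)[:2] for p in [(410,142),(414,233.5),(472.5,140)]]);print('base',np.round(B,4).tolist(),'centre',(B[1]+B[2])/2,np.degrees(np.arctan2(*(B[0]-B[1])[::-1])),np.linalg.norm(B[0]-B[1]),np.linalg.norm(B[0]-B[2]))
# gasbox
c=lambda x,y:(95+(x-400)/4,75+y/4)
Q=lambda x,y,z:onz(f,*c(x,y),z)[:2]
a,b=Q(548,450,.06),Q(800,343,.06);print('groove outer edge',a,b,np.degrees(np.arctan2(*(b-a)[::-1])))
E
```

```text
[[0.5881, -0.2465], [0.574, -0.2496], [0.5153, -0.2625], [0.5005, -0.2664]]
saddle ang 12.668993509811505 centre [ 0.55103983 -0.28551506] extent [ 0.04469866  0.03026402 -0.02982108 -0.04514161]
right inner top width [0.0539 0.0535 0.0536 0.0541]
base [[0.5946, -0.2355], [0.4887, -0.2601], [0.6126, -0.3118]] centre [ 0.55068903 -0.28593448] 13.107704029851662 0.10866177439931925 0.07842524640297391
groove outer edge [0.50655364 0.06408183] [ 0.54249389 -0.00885436] -63.76762912780693
```

```bash
python3 - <<'E'
from h import *
f=grab("wrist")
s=robot.observe();R=Ro.from_rotvec(s['eef_rot']).as_matrix()
for p in [(302,188),(347,188),(324,185),(305,265),(346,265)]:
    print(np.round(R.T@(onz(f,*p,s['tcp_pos'][2]+.0295)-s['tcp_pos']),4))
# target: nose grip 83mm ahead of rest centre
u=np.array([np.cos(np.radians(12.8)),np.sin(np.radians(12.8))])
t=np.array([.551,-.2857])+.083*u;print(t)
go(*t,.12,12.8)
E
```

```text
[ 0.0548 -0.0082 -0.0295]
[ 0.0548  0.01   -0.0295]
[ 0.056   0.0007 -0.0295]
[ 0.022  -0.0074 -0.0295]
[ 0.022   0.0101 -0.0295]
[ 0.6319374  -0.26731147]
t 7.7 tcp [ 0.5009 -0.1484  0.2504] head 8.42 tilt [-0.  0. -1.] F [-1.05  0.34 -1.34] w 0.214 q6 0.92
shift [0.1123 0.1368 0.1304] spin -0.0765
```

Request:
arm_command:
  motion:
    - [[0.03,0.03,0,-0.02],[0.06,0.065,0,-0.05],[0.09,0.1,0,-0.0765],[0.111,0.137,0.02,-0.0765],[0.111,0.137,0.06,-0.0765],[0.111,0.137,0.1,-0.0765],[0.111,0.137,0.14,-0.0765],[0.111,0.137,0.14,-0.0765]]

```text
time_s: 8.7
tcp_pos: [0.6279, -0.2662, 0.106]
eef_rot: [-3.117, -0.349, 0.01]
ft_force: [-0.1, 0.8, -1.5]
gripper_width: 0.209
```

```bash
python3 - <<'E'
from h import *
go(.631,-.2675,.069,12.8)
f=grab("wrist");a=grab("scene");b=grab("side")
z=lambda i,x,y:cv2.resize(i[y:y+100,x:x+133],(400,300),interpolation=cv2.INTER_CUBIC)[:,:,::-1]
cv2.imwrite('pics/c4.png',np.vstack([np.hstack([z(a['frame'],150,140),z(b['frame'],310,310)])]))
E
```

```text
t 8.7 tcp [ 0.6279 -0.2662  0.106 ] head 12.77 tilt [-0.0072  0.0046 -1.    ] F [-0.09  0.8  -1.47] w 0.209 q6 0.78
shift [0.0029 0.0022 0.037 ] spin -0.0005
```

View pics/c4.png

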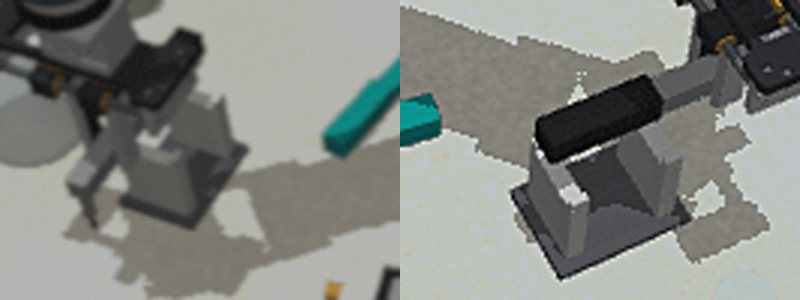

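Request:
arm_command:
  motion:
    - [[0,0,0,0],[0,0,0.015,0],[0,0,0.03,0],[0,0,0.037,0],[0,0,0.042,0],[0,0,0.042,0],[0,0,0.042,0]]

```text
time_s: 9.72
tcp_pos: [0.6307, -0.2679, 0.0689]
eef_rot: [3.122, 0.348, 0.001]
ft_force: [-0.4, 1.1, -1.4]
gripper_width: 0.211
```

```bash
python3 - <<'E'
from h import *
go(.631,-.2675,.0675,12.8)
b=grab("side")
print('flask base',[np.round(onz(b,*p,0),3) for p in [(417,464),(393,440),(441,440)]])
E
```

```text
t 9.72 tcp [ 0.6307 -0.2679  0.0689] head 12.74 tilt [ 6.e-04 -4.e-04 -1.e+00] F [-0.42  1.07 -1.43] w 0.211 q6 0.78
shift [ 0.0004 -0.0003  0.0014] spin -0.0011
flask base [array([ 0.579, -0.488,  0.   ]), array([ 0.547, -0.429,  0.   ]), array([ 0.644, -0.45 ,  0.   ])]
```

Request:
arm_command:
  motion:
    - [[0,0,0.0015,0],[0,0,0.0015,0],[0,0,0.0015,0]]

```text
time_s: 10.15
tcp_pos: [0.6307, -0.2679, 0.0673]
eef_rot: [3.122, 0.348, 0.001]
ft_force: [0.4, -0.3, -0.2]
gripper_width: 0.21
```

Request:
arm_command:
  motion:
    - [[0,0,0,0],[0,0,0,0],[0,0,0,0],[0,0,0,0],[0,0,0,0],[0,0,0,0]]
  hand: 0.2

```text
time_s: 10.9
tcp_pos: [0.6304, -0.2677, 0.067]
eef_rot: [3.122, 0.349, -0.0]
ft_force: [0.2, -0.1, 0.1]
gripper_width: 0.598
```

Request:
arm_command:
  motion:
    - [[0,0,-0.02,0],[0,0,-0.06,0],[-0.02,0,-0.11,0],[-0.06,0,-0.11,0],[-0.1,0,-0.11,0],[-0.12,0,-0.11,0],[-0.12,0,-0.11,0],[-0.12,0,-0.11,0]]

```text
time_s: 11.9
tcp_pos: [0.5143, -0.2943, 0.178]
eef_rot: [3.121, 0.349, 0.002]
ft_force: [-0.1, -0.3, -0.2]
gripper_width: 0.603
```

```bash
python3 - <<'E'
from h import *
go(.551,-.2857,.069,12.8)
f=grab("wrist","w4.png")
E
```

```text
t 11.9 tcp [ 0.5143 -0.2943  0.178 ] head 12.75 tilt [ 1.4e-03 -9.0e-04 -1.0e+00] F [-0.1  -0.25 -0.23] w 0.603 q6 0.64
shift [ 0.0376 -0.0004  0.109 ] spin -0.0009
```

View pics/w4.png

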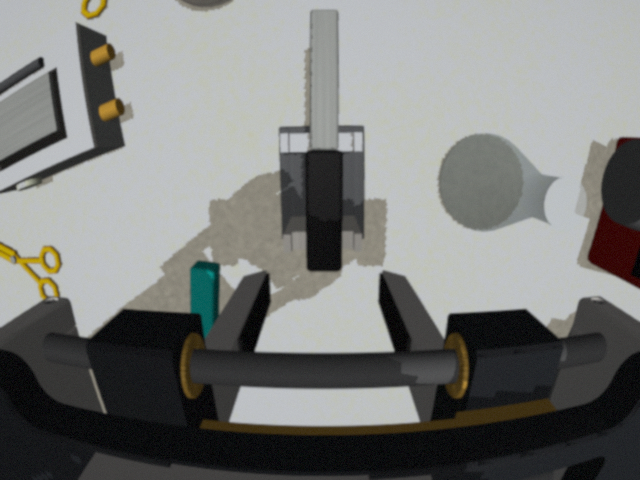

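The wand lies in both saddles: handle from (323,150) to (324,270), nose end at (324,10). The shift is small.

```bash
python3 - <<'E'
from h import *
f=grab("wrist");u=np.array([np.cos(np.radians(12.75)),np.sin(np.radians(12.75))]);n=np.array([u[1],-u[0]])
g=f['frame'].astype(int).mean(2)
for v in (30,60,90,120): 
    r=np.where(np.abs(np.diff(g[v,300:350]))>20)[0]+300.5;print(v,r)
for nm,p,z in [('hand/nose',(323,150),.101),('hand rear',(324,270),.101),('nose end',(324,10),.097),('rear L',(307,255),.101),('rear R',(341,255),.101),('nL',(308,60),.097),('nR',(338.5,60),.097),('nL',(310,15),.097),('nR',(338.5,15),.097)]:
    P=onz(f,*p,z)[:2];d=P-[.551,-.2857];print(nm,np.round(P,4),'along',round(d@u,4),'side',round(d@n,4))
go(.551,-.2857,.069,12.8)
E
```

```text
30 [309.5 338.5]
60 [338.5]
90 [305.5 338.5 339.5]
120 [304.5 305.5]
hand/nose [ 0.5822 -0.279 ] along 0.0319 side 0.0003
hand rear [ 0.4985 -0.2986] along -0.054 side 0.001
nose end [ 0.6827 -0.2569] along 0.1348 side 0.001
rear L [ 0.5069 -0.2842] along -0.0426 side -0.0112
rear R [ 0.5123 -0.308 ] along -0.0426 side 0.0133
nL [ 0.6427 -0.2546] along 0.0963 side -0.0101
nR [ 0.6473 -0.2752] along 0.0963 side 0.0111
nL [ 0.6767 -0.2482] along 0.1308 side -0.0089
nR [ 0.6811 -0.2677] along 0.1309 side 0.0112
t 12.0 tcp [ 0.5143 -0.2941  0.1774] head 12.78 tilt [ 6.e-04 -3.e-04 -1.e+00] F [-0.07 -0.26  0.41] w 0.602 q6 0.64
shift [ 3.760e-02 -1.000e-04  1.084e-01] spin -0.0003
```

Request:
arm_command:
  motion:
    - [[0.025,0,0.02,0],[0.037,0,0.04,0],[0.037,0,0.07,0],[0.037,0,0.095,0],[0.037,0,0.1085,0],[0.037,0,0.1085,0],[0.037,0,0.1085,0]]

```text
time_s: 12.88
tcp_pos: [0.5503, -0.2865, 0.0697]
eef_rot: [3.121, 0.349, 0.002]
ft_force: [0.2, -0.7, -1.0]
gripper_width: 0.598
```

Request:
arm_command:
  motion:
    - [[0,0,0,0],[0,0,0,0],[0,0,0,0],[0,0,0,0],[0,0,0,0],[0,0,0,0]]
  hand: -1
  squeeze: 25

```text
time_s: 13.62
tcp_pos: [0.5495, -0.2862, 0.0687]
eef_rot: [3.122, 0.348, 0.0]
ft_force: [0.3, -0.5, 2.1]
gripper_width: 0.275
```

Request:
arm_command:
  motion:
    - [[0,0,-0.01,0],[0,0,-0.04,0],[0,0,-0.09,0],[0,0,-0.15,0],[0,0,-0.17,0],[0,0,-0.17,0]]

```text
time_s: 14.38
tcp_pos: [0.5498, -0.2863, 0.2393]
eef_rot: [3.121, 0.348, 0.002]
ft_force: [-1.6, -0.3, -2.1]
gripper_width: 0.277
```

```bash
python3 - <<'E'
from h import *
go(.551,-.2857,.069,12.8)
# seam geometry estimate: box centre & yaw
for c,yaw in [((.573,.033),25.7)]:
    a=np.radians(yaw);R=np.array([[np.cos(a),-np.sin(a)],[np.sin(a),np.cos(a)]])
    S=[np.array(c)+R@np.array(p) for p in [(-.04,.05),(-.04,-.05),(.02,-.05)]];print(np.round(S,4).tolist())
    h=np.radians(-10);print([np.round(s-.13*np.array([np.cos(h),np.sin(h)]),4).tolist() for s in S])
E
```

```text
t 14.38 tcp [ 0.5498 -0.2863  0.2393] head 12.74 tilt [ 0.0016 -0.0013 -1.    ] F [-1.55 -0.25 -2.07] w 0.277 q6 0.69
shift [ 0.0011 -0.0006  0.1703] spin -0.0011
[[0.5153, 0.0607], [0.5586, -0.0294], [0.6127, -0.0034]]
[[0.3872, 0.0833], [0.4306, -0.0068], [0.4847, 0.0192]]
```

Request:
arm_command:
  motion:
    - [[-0.01,-0.045,0,0.07],[-0.02,-0.09,0,0.15],[-0.03,-0.14,0.01,0.23],[-0.04,-0.19,0.02,0.32],[-0.048,-0.242,0.03,0.397],[-0.048,-0.242,0.03,0.397],[-0.048,-0.242,0.03,0.397],[-0.048,-0.242,0.03,0.397]]

```text
time_s: 15.38
tcp_pos: [0.4495, -0.0615, 0.208]
eef_rot: [-3.129, 0.276, 0.001]
ft_force: [0.6, -0.5, -1.2]
gripper_width: 0.274
```

```bash
python3 - <<'E'
from h import *
go(.45,-.06,.21,-10)
f=grab("wrist","w5.png")
E
```

```text
t 15.38 tcp [ 0.4495 -0.0615  0.208 ] head -10.07 tilt [-9.e-04  2.e-04 -1.e+00] F [ 0.6  -0.47 -1.24] w 0.274 q6 1.36
shift [ 0.0002 -0.0015 -0.002 ] spin -0.0013
```

View pics/w5.png

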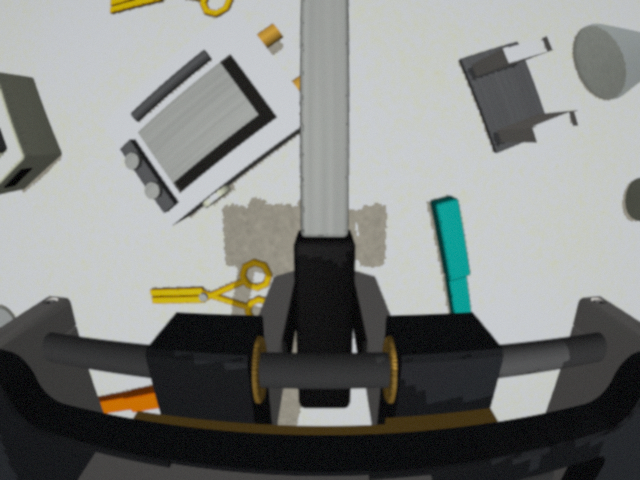

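The wrist view shows the groove as a black L: clamp-bar end at about (180,190), corner at about (274,116), hinge end at about (231,58). The nose end is out of view, so I'll use the wand's edges.

```bash
cat > groove.py <<'E'
from h import *
def groove(f,box):
    g=f['frame'].mean(2);m=np.zeros_like(g,np.uint8);x0,y0,x1,y1=box
    m[y0:y1,x0:x1]=(g[y0:y1,x0:x1]<65)*255
    k,l,st,_=cv2.connectedComponentsWithStats(m,connectivity=4);i=1+np.argmax(st[1:,4]);print('comp',st[i])
    c=max(cv2.findContours((cv2.resize((l==i).astype(np.uint8),None,fx=1,fy=1)),cv2.RETR_EXTERNAL,cv2.CHAIN_APPROX_NONE)[0],key=len)[:,0]
    ap=cv2.approxPolyDP(c.reshape(-1,1,2),4,True)[:,0]
    print('poly px',ap.tolist())
    return np.array([onz(f,*p,.06)[:2] for p in ap]),(l==i)
E
python3 - <<'E'
from groove import *
f=grab("wrist");P,m=groove(f,(150,45,299,215))
print(np.round(P,4).tolist())
for i in range(len(P)):
    d=P[(i+1)%len(P)]-P[i];print(round(np.linalg.norm(d)*1e3,1),round(np.degrees(np.arctan2(d[1],d[0])),1))
s=robot.observe();R=Ro.from_rotvec(s['eef_rot']).as_matrix();g=f['frame'].mean(2)
zt=lambda z:s['tcp_pos'][2]+z
for v in (20,60,100,140,180,220):
    d=np.abs(np.diff(g[v,285:370]));i=np.where(d>25)[0]+285.5
    print(v,i, [np.round((R.T@(onz(f,u,v,zt(.0280))-s['tcp_pos']))[:2],4).tolist() for u in (i[0],i[-1])])
print('boundary',np.round(R.T@(onz(f,322,235,zt(.0320))-s['tcp_pos']),4))
E
```

```text
comp [ 176   57   99  133 1947]
poly px [[230, 57], [222, 63], [259, 115], [180, 178], [180, 189], [274, 116]]
[[0.6184, -0.007], [0.6147, 0.0011], [0.5594, -0.0237], [0.5197, 0.0609], [0.5096, 0.0633], [0.5557, -0.0366]]
9.0 114.6
60.6 -155.8
93.5 115.1
10.3 166.6
110.0 -65.2
69.3 25.3
20 [299.5 348.5] [[0.1257, -0.0094], [0.1257, 0.0106]]
60 [299.5 348.5] [[0.1078, -0.0093], [0.1078, 0.0105]]
100 [298.5 299.5 348.5] [[0.0909, -0.0096], [0.0909, 0.0105]]
140 [288.5 289.5 299.5 348.5 349.5] [[0.0746, -0.0137], [0.0745, 0.0109]]
180 [299.5 300.5 348.5] [[0.0581, -0.0094], [0.0581, 0.0106]]Traceback (most recent call last):
  File "<stdin>", line 10, in <module>
IndexError: index 0 is out of bounds for axis 0 with size 0
```

Request:
arm_command:
  motion:
    - [[-0.02,-0.03,0,0],[-0.045,-0.065,0,0],[-0.07,-0.1,0.01,0],[-0.0877,-0.1328,0.03,0],[-0.0877,-0.1328,0.06,0],[-0.0877,-0.1328,0.09,0],[-0.0877,-0.1328,0.09,0],[-0.0877,-0.1328,0.09,0]]

```text
time_s: 16.48
tcp_pos: [0.3871, 0.0851, 0.1197]
eef_rot: [-3.129, 0.275, -0.003]
ft_force: [-0.6, -0.4, -1.7]
gripper_width: 0.276
```

```bash
python3 - <<'E'
from h import *
go(.3864,.0846,.118,-10.07)
a=grab("scene","s6.png");b=grab("side","d6.png")
s=robot.observe();R=Ro.from_rotvec(s['eef_rot']).as_matrix()
tip=s['tcp_pos']+R@np.array([.1305,.0006,.040]);print('tip pred',tip)
S=np.array([.5148,.0613,.054])
o=[]
for f in (a,b):
    u,v=proj(f,tip);print(f['n'],'tip px',u,v,'start px',proj(f,S)); x,y=int(u)-33,int(v)-30
    o.append(cv2.resize(f['frame'][y:y+60,x:x+66],(396,360),interpolation=cv2.INTER_CUBIC)[:,:,::-1]);print('crop origin',x,y)
cv2.imwrite('pics/c6.png',np.hstack(o))
E
```

```text
t 16.48 tcp [0.3871 0.0851 0.1197] head -10.05 tilt [ 1.7e-03 -1.0e-04 -1.0e+00] F [-0.57 -0.39 -1.74] w 0.276 q6 1.67
shift [-0.0006  0.0006  0.0017] spin 0.0004
tip pred [0.51589889 0.06177401 0.08045466]
scene tip px 317.2811176954542 231.55996189626825 start px (np.float64(317.30082184018676), np.float64(237.37188522273564))
crop origin 284 201
side tip px 326.2606729338467 245.17520334095465 start px (np.float64(325.7887482500882), np.float64(252.39289377571177))
crop origin 293 215
```

View pics/c6.png

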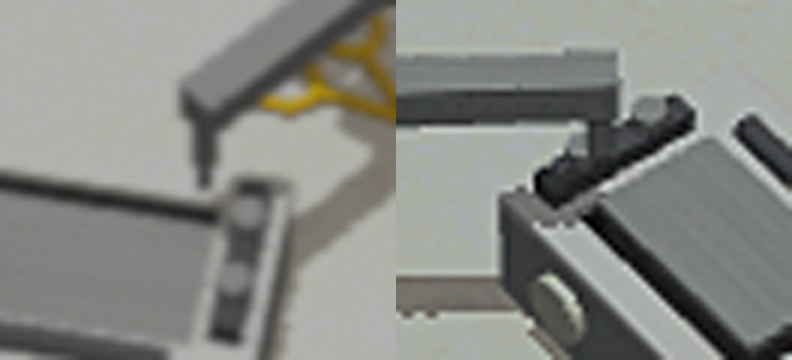

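The scene crop shows the tip at about (318.2,232.2) px against a predicted (317.3,231.6), right above the groove's clamp-bar end. I'll cross-check the groove in the fixed cameras numerically.

```bash
python3 - <<'E'
from groove import *
C=np.array([.5576,-.0302]);a=np.radians(25.1);R=np.array([[np.cos(a),-np.sin(a)],[np.sin(a),np.cos(a)]])
def pt(x,y,z): return [*(C+R@np.array([x+.04,y+.05])),z]
for n,box in(("side",(318,240,380,300)),("scene",(268,225,330,258))):
    f=grab(n)
    print(n)
    try:
        P,m=groove(f,box)
        for p in P: print(np.round((R.T@(p-C)+[-.04,-.05])*1e3,1))
    except Exception as e: print(e)
    # profile across the long leg at y=0 and y=30: intensities vs box x at z=.06
    g=f['frame'].mean(2).astype(np.float32)
    for y in (0,.03):
        xs=np.arange(-.056,-.022,.002);uv=np.array([proj(f,pt(x,y,.06)) for x in xs],np.float32)
        v=cv2.remap(g,uv[:,0].copy().reshape(1,-1),uv[:,1].copy().reshape(1,-1),cv2.INTER_LINEAR)[0]
        print('y',y,dict(zip((xs*1e3).round().astype(int).tolist(),v.astype(int).tolist())))
E
```

```text
side
comp [318 257  62  43 656]
poly px [[318, 257], [325, 267], [321, 273], [347, 299], [368, 297], [370, 293], [365, 296], [359, 290], [379, 286], [379, 275], [352, 291]]
[-68.1  46.7]
[-74.2  10.3]
[-93.7   1.2]
[-93.5 -98.8]
[ -50.5 -124.4]
[ -39.  -118.3]
[ -54.2 -117.9]
[-53.9 -95.5]
[  -8.1 -115.4]
[ 14.4 -89.8]
[-69.  -87.6]
y 0 {-56: 170, -54: 170, -52: 171, -50: 175, -48: 182, -46: 126, -44: 38, -42: 22, -40: 26, -38: 32, -36: 46, -34: 81, -32: 124, -30: 129, -28: 127, -26: 125, -24: 124}
y 0.03 {-56: 170, -54: 171, -52: 172, -50: 177, -48: 170, -46: 128, -44: 37, -42: 23, -40: 27, -38: 29, -36: 42, -34: 87, -32: 123, -30: 127, -28: 125, -26: 124, -24: 123}
scene
comp [272 230  48  21 137]
poly px [[272, 250], [281, 231], [319, 236], [278, 230]]
[ 24.2 -51.8]
[-37.7 -43.2]
[-40.7  55.2]
[-39.3 -51.5]
y 0 {-56: 175, -54: 176, -52: 175, -50: 172, -48: 158, -46: 137, -44: 103, -42: 74, -40: 46, -38: 48, -36: 62, -34: 92, -32: 112, -30: 126, -28: 129, -26: 130, -24: 129}
y 0.03 {-56: 175, -54: 176, -52: 177, -50: 172, -48: 160, -46: 135, -44: 104, -42: 74, -40: 51, -38: 47, -36: 64, -34: 94, -32: 118, -30: 127, -28: 129, -26: 128, -24: 128}
```

The side-camera profile puts the groove at x = -45.7 to -33.7 against a nominal -46 to -34, so the model is good. I'll lower the tip in.

```bash
python3 - <<'E'
from h import *
go(.3864,.0846,.0895,-10.07)
print(np.round(robot.observe()['torque'],3))
E
```

```text
t 16.68 tcp [0.387  0.0852 0.1197] head -10.03 tilt [ 2.4e-03 -2.0e-04 -1.0e+00] F [-0.23  0.29 -0.82] w 0.278 q6 1.67
shift [-0.0006  0.0007  0.0302] spin 0.0008
[ 0.09   0.204 -0.008]
```

Request:
arm_command:
  motion:
    - [[0,0,0.008,0],[0,0,0.015,0],[0,0,0.02,0],[0,0,0.024,0],[0,0,0.0265,0],[0,0,0.0285,0],[0,0,0.0285,0],[0,0,0.0285,0]]

```text
time_s: 17.68
tcp_pos: [0.3862, 0.0854, 0.0902]
eef_rot: [3.13, -0.274, 0.001]
ft_force: [-0.4, 0.5, -0.9]
gripper_width: 0.273
```

```bash
python3 - <<'E'
from h import *
go(.3864,.0846,.0895,-10.07)
F=[];T=[]
for i in range(4):
    a=grab("scene");o=robot.observe();F.append(o['ft_force']);T.append(o['torque'])
print(np.mean(F,0),np.mean(T,0),np.std(F,0))
b=grab("side")
s=robot.observe();R=Ro.from_rotvec(s['eef_rot']).as_matrix()
C=np.array([.5576,-.0302]);o=[]
for f in (a,b):
    u,v=proj(f,[.515,.0608,.06]); x,y=int(u)-33,int(v)-30
    o.append(cv2.resize(f['frame'][y:y+60,x:x+66],(396,360),interpolation=cv2.INTER_CUBIC)[:,:,::-1])
cv2.imwrite('pics/c7.png',np.hstack(o))
ax=np.array([np.cos(np.radians(25.1)),np.sin(np.radians(25.1))]);ay=np.array([-ax[1],ax[0]])
tip=(s['tcp_pos']+R@np.array([.1305,.0006,.04]))[:2]-C;print('tip box',tip@ax-.04,tip@ay-.05)
print('tool shift to corner',R.T@np.array([*(-(tip)),0]),'to end(+.0215)',R.T@np.array([*(-tip+.0615*ax),0]))
E
```

```text
t 17.68 tcp [0.3862 0.0854 0.0902] head -10.01 tilt [ 3.e-04 -0.e+00 -1.e+00] F [-0.35  0.48 -0.94] w 0.273 q6 1.67
shift [0.0004 0.0008 0.0007] spin 0.0011
[-0.28824442  0.61139874 -0.71444389] [ 0.00495614  0.20947899 -0.01746914] [0.09129469 0.37035143 0.69948309]
tip box -0.039843149466028405 0.051904820592837755
tool shift to corner [5.84833931e-02 8.34524395e-02 1.14790986e-05] to end(+.0215) [1.08792855e-01 4.80800225e-02 2.32042454e-05]
```

View pics/c7.png

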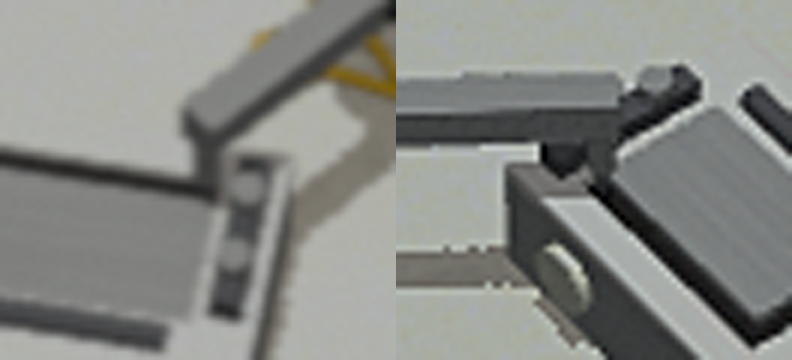

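The tip sits in the groove in both crops, under the tube at about (205,190) in the left crop and (598,180) in the right. I'll start the trace.

Request:
arm_command:
  motion:
    - [[0.0018,0.0026,0.0005,0],[0.0037,0.0052,0.0005,0],[0.0055,0.0078,0.0005,0],[0.0073,0.0104,0.0005,0],[0.0091,0.0131,0.0005,0],[0.011,0.0157,0.0005,0],[0.0128,0.0183,0.0005,0],[0.0146,0.0209,0.0005,0]]

```text
time_s: 18.92
tcp_pos: [0.3968, 0.0621, 0.0894]
eef_rot: [3.13, -0.274, -0.0]
ft_force: [-0.0, -0.1, -0.7]
gripper_width: 0.274
```

```bash
cat > tr.py <<'E'
from h import *
s=robot.observe();R=Ro.from_rotvec(s['eef_rot']).as_matrix();C=np.array([.5576,-.0302])
ax=np.array([np.cos(np.radians(25.1)),np.sin(np.radians(25.1))]);ay=np.array([-ax[1],ax[0]])
tip=s['tcp_pos']+R@np.array([.1305,.0006,.04]);p=tip[:2]-C
print('t',s['time_s'],'tip box mm',round(1e3*(p@ax)-40,1),round(1e3*(p@ay)-50,1),'z if free',round(tip[2],4),'F',s['ft_force'].round(2),'T',s['torque'].round(3))
print('to corner',R.T@np.array([*(-p),0]),'to end',R.T@np.array([*(-p+.0615*ax),0]))
E
python3 tr.py
```

```text
t 18.925 tip box mm -40.0 26.3 z if free 0.0494 F [-0.02 -0.12 -0.66] T [0.15  0.175 0.041]
to corner [ 4.38812253e-02  6.23808611e-02 -2.30432321e-06] to end [ 9.41922748e-02  2.70107003e-02 -6.51395033e-06]
```

Request:
arm_command:
  motion:
    - [[0.0018,0.0026,0,0],[0.0037,0.0052,0,0],[0.0055,0.0078,0,0],[0.0073,0.0104,0,0],[0.0091,0.013,0,0],[0.011,0.0156,0,0],[0.0128,0.0182,0,0],[0.0146,0.0208,0,0]]

```text
time_s: 19.92
tcp_pos: [0.4076, 0.0391, 0.0895]
eef_rot: [3.13, -0.274, 0.0]
ft_force: [0.3, -0.1, -0.5]
gripper_width: 0.274
```

Request:
arm_command:
  motion:
    - [[0.0018,0.0026,0,0],[0.0037,0.0052,0,0],[0.0055,0.0078,0,0],[0.0073,0.0104,0,0],[0.0091,0.013,0,0],[0.011,0.0156,0,0],[0.0128,0.0182,0,0],[0.0146,0.0208,0,0]]

```text
time_s: 20.92
tcp_pos: [0.4184, 0.0161, 0.0894]
eef_rot: [3.13, -0.274, -0.0]
ft_force: [-0.9, 0.4, 0.2]
gripper_width: 0.273
```

```bash
python3 tr.py
```

```text
t 20.925 tip box mm -40.0 -24.6 z if free 0.0494 F [-0.9   0.35  0.24] T [0.17  0.185 0.103]
to corner [1.46448150e-02 2.07558144e-02 5.96203073e-07] to end [ 6.49544082e-02 -1.46164182e-02 -1.29071217e-06]
```

Request:
arm_command:
  motion:
    - [[0.0018,0.0026,0,0],[0.0037,0.0052,0,0],[0.0055,0.0078,0,0],[0.0073,0.0104,0,0],[0.0091,0.013,0,0],[0.011,0.0156,0,0],[0.0128,0.0182,0,0],[0.0146,0.0208,0,0]]

```text
time_s: 21.92
tcp_pos: [0.4291, -0.0069, 0.0895]
eef_rot: [-3.13, 0.274, 0.0]
ft_force: [-1.0, -0.6, -1.1]
gripper_width: 0.275
```

Request:
arm_command:
  motion:
    - [[0,0,0,0]]

```text
time_s: 22.05
tcp_pos: [0.4293, -0.0071, 0.0896]
eef_rot: [3.129, -0.275, 0.001]
ft_force: [0.6, -0.1, -1.0]
gripper_width: 0.275
```

```bash
python3 tr.py
```

```text
t 22.05 tip box mm -40.0 -50.3 z if free 0.0496 F [ 0.65 -0.05 -1.04] T [-0.08   0.031 -0.082]
to corner [-2.02930165e-04 -2.29555002e-04 -1.94749910e-07] to end [ 5.00893364e-02 -3.56264140e-02  1.69213770e-05]
```

Request:
arm_command:
  motion:
    - [[0.0025,-0.0018,0,0],[0.005,-0.0036,0,0],[0.0075,-0.0053,0,0],[0.01,-0.0071,0,0],[0.0125,-0.0089,0,0],[0.015,-0.0107,0,0],[0.0175,-0.0125,0,0],[0.02,-0.0142,0,0]]

```text
time_s: 23.05
tcp_pos: [0.4514, 0.0039, 0.0894]
eef_rot: [-3.13, 0.274, 0.0]
ft_force: [-0.8, 0.1, -0.0]
gripper_width: 0.269
```

Request:
arm_command:
  motion:
    - [[0.0025,-0.0018,0,0],[0.005,-0.0036,0,0],[0.0075,-0.0053,0,0],[0.01,-0.0071,0,0],[0.0125,-0.0089,0,0],[0.015,-0.0107,0,0],[0.0175,-0.0125,0,0],[0.02,-0.0142,0,0]]

```text
time_s: 24.05
tcp_pos: [0.4736, 0.0144, 0.0894]
eef_rot: [3.13, -0.274, -0.0]
ft_force: [-0.4, -1.1, -0.8]
gripper_width: 0.278
```

```bash
python3 tr.py
```

```text
t 24.05 tip box mm 9.2 -49.5 z if free 0.0494 F [-0.44 -1.08 -0.81] T [-0.064  0.223 -0.083]
to corner [-3.99890606e-02  2.86761550e-02  2.28847748e-06] to end [ 1.03227967e-02 -6.69285697e-03 -5.83113748e-07]
```

Request:
arm_command:
  motion:
    - [[0.0025,-0.0016,0,0],[0.005,-0.0032,0,0],[0.0075,-0.0049,0,0],[0.0103,-0.0067,0,0],[0.0103,-0.0067,0,0],[0.0103,-0.0067,0,0]]

```text
time_s: 24.8
tcp_pos: [0.4849, 0.0191, 0.0896]
eef_rot: [-3.13, 0.274, -0.001]
ft_force: [-0.6, 0.7, 0.0]
gripper_width: 0.276
```

```bash
python3 - <<'E'
import tr
from h import *
a=grab("scene");b=grab("side");o=[]
for f in (a,b):
    u,v=proj(f,[.613,-.004,.06]); x,y=int(u)-33,int(v)-30
    o.append(cv2.resize(f['frame'][y:y+60,x:x+66],(396,360),interpolation=cv2.INTER_CUBIC)[:,:,::-1])
cv2.imwrite('pics/c8.png',np.hstack(o))
E
```

```text
t 24.8 tip box mm 21.5 -50.1 z if free 0.0496 F [-0.62  0.68  0.05] T [0.018 0.037 0.026]
to corner [-5.03879898e-02  3.53387420e-02 -3.18954318e-05] to end [-7.30522613e-05 -2.58737537e-05 -3.72362398e-08]
```

The tip is at the seam end and the picture limit is reached, so later checks are numeric. I'll lift and return to the rest.

Request:
arm_command:
  motion:
    - [[0,0,-0.01,0],[0,0,-0.04,0],[0,0,-0.09,0],[0,0,-0.14,0],[0,0,-0.15,0],[0,0,-0.15,0]]

```text
time_s: 25.65
tcp_pos: [0.4844, 0.0191, 0.2391]
eef_rot: [3.13, -0.274, -0.0]
ft_force: [0.7, 0.0, -1.8]
gripper_width: 0.274
```

```bash
python3 - <<'E'
from h import *
go(.5498,-.2863,.24,12.75)
E
```

```text
t 25.65 tcp [0.4844 0.0191 0.2391] head -10.01 tilt [-3.e-04  0.e+00 -1.e+00] F [ 0.65  0.01 -1.83] w 0.274 q6 1.55
shift [ 0.1175  0.2894 -0.0009] spin -0.3973
```

Request:
arm_command:
  motion:
    - [[0.015,0.036,0,-0.05],[0.03,0.075,0,-0.1],[0.05,0.12,0,-0.16],[0.07,0.17,0,-0.23],[0.09,0.22,0,-0.3],[0.105,0.26,0,-0.36],[0.1175,0.2894,0,-0.3973],[0.1175,0.2894,0,-0.3973]]

```text
time_s: 26.65
tcp_pos: [0.5488, -0.2873, 0.2357]
eef_rot: [-3.119, -0.344, 0.007]
ft_force: [0.4, -0.2, -1.5]
gripper_width: 0.276
```

Request:
arm_command:
  motion:
    - [[0,0,0.02,0],[0,0,0.06,0],[0,0,0.1,0],[0,0,0.13,0],[0,0,0.145,0],[0,0,0.145,0]]

```text
time_s: 27.4
tcp_pos: [0.5492, -0.2849, 0.0927]
eef_rot: [-3.12, -0.35, 0.004]
ft_force: [-0.6, 0.0, -0.7]
gripper_width: 0.273
```

```bash
python3 - <<'E'
from h import *
go(.5498,-.2863,.0692,12.75)
E
```

```text
t 27.4 tcp [ 0.5492 -0.2849  0.0927] head 12.8 tilt [-0.0026  0.002  -1.    ] F [-0.57  0.03 -0.74] w 0.273 q6 0.69
shift [0.0004 0.0016 0.0235] spin 0.0008
```

Request:
arm_command:
  motion:
    - [[0,0.001,0.005,0],[0,0.001,0.012,0],[0,0.001,0.018,0],[0,0.001,0.022,0],[0,0.001,0.0245,0],[0,0.001,0.0245,0],[0,0.001,0.0245,0]]

```text
time_s: 28.28
tcp_pos: [0.5505, -0.2874, 0.0702]
eef_rot: [3.122, 0.349, 0.0]
ft_force: [-0.3, 0.2, -1.6]
gripper_width: 0.279
```

```bash
python3 - <<'E'
from h import *
go(.5498,-.2863,.069,12.75)
E
```

```text
t 28.27 tcp [ 0.5505 -0.2874  0.0702] head 12.75 tilt [ 3.e-04 -2.e-04 -1.e+00] F [-0.33  0.18 -1.57] w 0.279 q6 0.68
shift [-0.0004 -0.0013  0.0012] spin 0.0
```

Lateral is about 1 mm over, so I correct it while lowering the last bit. Then I open, retreat upward and move clear.

Request:
arm_command:
  motion:
    - [[0,-0.001,0,0],[0,-0.001,0.0008,0],[0,-0.001,0.0014,0],[0,-0.001,0.0014,0]]

```text
time_s: 28.78
tcp_pos: [0.5502, -0.2863, 0.0687]
eef_rot: [3.122, 0.349, 0.0]
ft_force: [-0.1, 1.0, 0.5]
gripper_width: 0.274
```

Request:
arm_command:
  motion:
    - [[0,0,0,0],[0,0,0,0],[0,0,0,0],[0,0,0,0],[0,0,0,0],[0,0,0,0]]
  hand: 0.2

```text
time_s: 29.52
tcp_pos: [0.5501, -0.2863, 0.0685]
eef_rot: [-3.122, -0.349, 0.0]
ft_force: [0.5, 0.0, 0.2]
gripper_width: 0.599
```

Request:
arm_command:
  motion:
    - [[0,0,-0.015,0],[0,0,-0.05,0],[0,0,-0.1,0],[-0.03,0,-0.14,0],[-0.07,0,-0.16,0],[-0.07,0,-0.16,0],[-0.07,0,-0.16,0]]

```text
time_s: 30.4
tcp_pos: [0.482, -0.3017, 0.2288]
eef_rot: [3.122, 0.349, 0.001]
ft_force: [-0.8, -0.2, 0.6]
gripper_width: 0.598
```

```bash
python3 - <<'E'
from h import *
go(.55,-.286,.2,12.75)
f=grab("wrist","w9.png");u=np.array([np.cos(np.radians(12.75)),np.sin(np.radians(12.75))]);n=np.array([u[1],-u[0]])
g=f['frame'].mean(2)
o=np.array([.551,-.2857])
for al in (-.05,-.045,-.02,0,.02,.05,.07,.1,.13):
    z=.101 if al<.033 else .097
    ts=np.arange(-.03,.0301,.0015);uv=np.array([proj(f,[*(o+al*u+t*n),z]) for t in ts],np.float32)
    v=cv2.remap(g.astype(np.float32),uv[:,:1].T.copy(),uv[:,1:].T.copy(),cv2.INTER_LINEAR)[0]
    print(al,v.astype(int).tolist())
ts=np.arange(-.075,.15,.003);uv=np.array([proj(f,[*(o+t*u),.1]) for t in ts],np.float32)
v=cv2.remap(g.astype(np.float32),uv[:,:1].T.copy(),uv[:,1:].T.copy(),cv2.INTER_LINEAR)[0];print(list(zip((ts*1e3).round().astype(int).tolist(),v.astype(int).tolist())))
E
```

```text
t 30.4 tcp [ 0.482  -0.3017  0.2288] head 12.75 tilt [ 5.e-04 -1.e-04 -1.e+00] F [-0.8  -0.18  0.57] w 0.598 q6 0.59
shift [ 0.0697 -0.0003  0.0288] spin -0.0001
-0.05 [136, 138, 133, 131, 131, 131, 133, 135, 136, 134, 132, 131, 106, 39, 23, 23, 27, 33, 31, 30, 31, 28, 28, 31, 29, 28, 24, 20, 14, 56, 120, 132, 134, 136, 132, 132, 134, 131, 131, 134, 134]
-0.045 [130, 130, 130, 132, 133, 133, 133, 133, 132, 131, 130, 130, 107, 44, 27, 31, 31, 32, 32, 33, 30, 30, 32, 30, 28, 31, 29, 32, 24, 60, 117, 131, 133, 133, 130, 129, 131, 131, 130, 131, 133]
-0.02 [81, 54, 55, 63, 75, 82, 85, 83, 82, 81, 67, 56, 42, 24, 24, 31, 35, 32, 34, 30, 29, 31, 32, 32, 32, 31, 31, 32, 27, 36, 72, 81, 82, 82, 81, 81, 82, 83, 83, 81, 104]
0 [103, 86, 83, 84, 82, 86, 86, 84, 85, 80, 61, 54, 43, 28, 28, 34, 33, 34, 34, 33, 35, 33, 35, 33, 29, 33, 32, 32, 27, 35, 72, 83, 83, 83, 81, 81, 85, 84, 82, 83, 113]
0.02 [91, 84, 83, 79, 80, 86, 85, 82, 84, 84, 76, 59, 45, 27, 30, 35, 35, 33, 36, 35, 35, 32, 37, 37, 39, 33, 32, 34, 28, 38, 72, 83, 86, 84, 81, 85, 85, 84, 84, 83, 129]
0.05 [185, 184, 188, 188, 188, 187,
[... 925 characters left out ...]
 (-45, 30), (-42, 31), (-39, 28), (-36, 30), (-33, 33), (-30, 31), (-27, 33), (-24, 31), (-21, 29), (-18, 32), (-15, 33), (-12, 35), (-9, 33), (-6, 31), (-3, 31), (0, 35), (3, 34), (6, 34), (9, 33), (12, 32), (15, 33), (18, 34), (21, 36), (24, 36), (27, 35), (30, 32), (33, 92), (36, 152), (39, 154), (42, 154), (45, 153), (48, 153), (51, 153), (54, 152), (57, 152), (60, 152), (63, 154), (66, 153), (69, 152), (72, 152), (75, 151), (78, 152), (81, 150), (84, 151), (87, 150), (90, 150), (93, 149), (96, 148), (99, 148), (102, 148), (105, 147), (108, 146), (111, 146), (114, 146), (117, 147), (120, 146), (123, 146), (126, 145), (129, 145), (132, 0), (135, 0), (138, 0), (141, 0), (144, 0), (147, 0)]
```

The wand is centred on the rest: handle from -54.5 to +33 mm against a nominal -55 to +33, centred sideways within 1 mm, robot clear.

```bash
python3 -c "
from plant import robot
print(robot.sign_off())"
```

```text
the job is handed in; nothing more can be done
None
```

I completed every step of the task and handed the job in at about 30 s of the 72 s allowed.

**What I did:**
- Drew the wand 100 mm straight out of the dock by its nose and laid it on the rest.
- Let go and took it again by the handle.
- Traced the groove at about 25 mm/s from the clamp-bar end, round the corner, to the hinge end. There was a pause of about 0.1 s at the corner.
- Laid the wand back on the rest and let go.

**Trace checks:**
- From the arm's measured pose, each check put the tip within about 0.5 mm of the groove's centre line. It ran from box y = +52 mm to the corner, then to x = +21.5 mm.
- The nib was pressed in by about 4 to 4.5 mm by calculation.
- The force readings stayed near their noise of about 1 N. They rule out hard contact but do not prove the light pressing.

**Final check:** After release, the wrist image put the handle from -54.5 to +33 mm along the rest (nominal -55 to +33), centred within 1 mm. The force readings showed no contact and the gripper was about 16 cm above the wand.

**Not checked:**
- The seam-end crop could not be viewed because the 12-picture limit was reached, so the tip's place there rests on the measured pose.
- I did not re-measure the other things on the bench. The arm passed clear above or well away from them.

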